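Load the leak-test box and set the air valve to its mark

TASK

Push the air valve's blue lever fully shut first, then lay the loose fitting in the empty nest of the leak-test box (the one with the green pad), flat and below the rim like its neighbours. With the air still shut, slide the clear cover fully closed over the box, and last of all open the valve until its lever points exactly along the red marker. Leave the red marker, the fittings already packed, and the tape, glue and screwdriver where they are.

Things in the scene. Friction and masses are not known exactly. Their poses are not given: they have to be found in the camera images.
- box: grey open-topped leak-test box fixed to the bench, 100 (x) x 170 (y) x 54 mm high. Origin: centre of its underside. Walls 6 mm, inner floor at z = 6 mm, rim at 54 mm. Three nests side by side along its y (centres at y = -53.5, 0 and +53.5 mm, x = 0), parted by ribs 4 mm thick and 12 mm high; each nest is 88 mm long in x and 49 to 50 mm wide in y. Two runners at rim height, on which the cover slides, reach from it to x = +170 mm along both sides
- pad: green pad 70 x 36 x 2 mm fixed on the floor of the one empty nest, at its centre (to 2 mm). Origin: centre of its underside, on the nest's floor; x along the nest's length (the box's x), y across it
- fitting_new: the loose fitting, lying on the bench at the start: an aluminium block 80 (x) x 44 (y) x 20 mm with a brass square stem 16 x 16 mm standing on the middle of its top, from z = 20 to 42 mm, sides parallel to the block's. About 0.2 kg. Origin: centre of the underside. Either way round fits the nest. Lying in a nest its stem stays about 4 mm below the rim
- fitting_a: an identical fitting already packed in another nest; origin: centre of the underside
- fitting_b: an identical fitting already packed in another nest; origin: centre of the underside
- cover (a joint): sliding cover: 0 = fully closed over the box (stop), 0.12 = fully open, in m along the box's +x (away from the robot side). Starts open. Slides stiffly (about 1.5 N) and stays where left. Clear plate 100 x 170 x 5 mm with a yellow edge, its underside 1.5 mm above the rim
- cover_tab (a point): top centre of the cover's upright yellow tab: 10 (x) x 60 (y) x 30 mm high above the plate, 15 mm to the -x side of the cover's centre. Can be pushed or pulled; its axes are those of the box
- valve: ball valve fixed to the bench. Origin: centre of the underside of its 90 x 110 mm foot, on the lever's vertical axis. Copper pipe along its y (170 mm long) at height 45 mm; white dial of radius 55 mm with its top at height 76 mm; the lever turns over the dial
- handle (a joint): valve lever angle in rad: 0 = shut (stop; the lever points along the valve's -x, square to the pipe), 1.571 = fully open (stop; it points along the valve's -y). Grows anticlockwise seen from above. Turns with about 0.4 N m of friction and stays where left
- handle_grip (a point): middle of the lever's blue sleeve, 110 mm out from the axis at height 96 mm. Sleeve 60 mm long (80 to 140 mm from the axis), 20 mm wide, 16 mm high; between axis and sleeve the lever is a steel strip 10 mm wide. Its x axis lies along the lever, pointing to the valve's axis
- marker (a joint): angle of the red marker in rad, measured exactly as the lever's: when it equals the lever's angle the lever lies over the marker's middle. Very stiff; not to be moved
- marker_tip (a point): top middle of the red marker, a block 28 mm long radially (46 to 74 mm from the axis) and 18 mm wide on the dial's edge, its top at height 83 mm, below the lever. x axis along the marker, pointing to the valve's axis
- tape: roll of green tape lying flat, 84 mm across, 24 mm high; origin: centre of the underside. Leave alone
- glue: small white glue bottle, upright, 36 mm across, 85 mm high; origin: centre of the underside. Leave alone
- screwdriver: screwdriver with a red handle, 180 mm long, lying on the bench; leave alone
Things that resemble listed ones, but are neither listed nor needed, are in the scene too. What is shaped like the fitting_new but black or turquoise is not meant.

How it is judged:
On the way, in this order (a step that is already met when the one before it is completed fails the run):
1. the valve lever is fully shut (within 0.08 rad of its stop) (value of joint handle below 0.08 rad), for 0.2 s.
2. the loose fitting lies flat in the empty nest, released, and the valve is still shut (within 0.1 rad) (horizontal distance between fitting_new and pad below 0.009 m and z of fitting_new in the frame of pad below 0.006 m and angle between the x axis of fitting_new and the x axis of pad, either way round below 0.15 rad and angle between fitting_new's own z axis and vertical below 0.06 rad and contact force between the fingers and fitting_new below 0.1 N and value of joint handle below 0.1 rad), for 0.2 s.
3. the cover is fully closed (within 6 mm), the fitting still in its nest and the valve still shut (within 0.1 rad) (horizontal distance between fitting_new and pad below 0.009 m and z of fitting_new in the frame of pad below 0.006 m and angle between the x axis of fitting_new and the x axis of pad, either way round below 0.15 rad and angle between fitting_new's own z axis and vertical below 0.06 rad and value of joint cover below 0.006 m and value of joint handle below 0.1 rad), for 0.2 s.
At the end, for the whole second after the job is handed in: New fitting flat, still, in the nest with the pad (within 9 mm, 0.15 rad; at most 6 mm above the nest floor); the packed two in their nests (moved under 15 mm); cover closed within 6 mm; valve lever at rest within 0.09 rad (5 degrees) of the red marker (horizontal distance between fitting_new and pad below 0.009 m and z of fitting_new in the frame of pad below 0.006 m and angle between the x axis of fitting_new and the x axis of pad, either way round below 0.15 rad and angle between fitting_new's own z axis and vertical below 0.06 rad and contact force between the fingers and fitting_new below 0.1 N and value of joint cover below 0.006 m and angle between the x axis of handle_grip and the x axis of marker_tip, either way round below 0.09 rad and velocity of joint handle between -0.02 and 0.02 rad/s and linear speed of fitting_new below 0.02 m/s and z of each of fitting_a, fitting_b in the frame of box below 0.01 m and distance of each of fitting_a, fitting_b from where it was at the start of the episode below 0.015 m); the robot touches nothing.
It fails at once if the red marker is moved by more than 8 mm (distance of marker_tip from where it was at the start of the episode above 0.008 m).
It fails at once if the tape is moved by more than 30 mm (distance of tape from where it was at the start of the episode above 0.03 m).
It fails at once if the glue is moved by more than 30 mm (distance of glue from where it was at the start of the episode above 0.03 m).
It fails at once if the screwdriver is moved by more than 30 mm (distance of screwdriver from where it was at the start of the episode above 0.03 m).
It fails at once if a packed fitting is moved by more than 30 mm (distance of any of fitting_a, fitting_b from where it was at the start of the episode above 0.03 m).
It also fails if it takes over 72 s, if anything falls off the work surface, if the arm or the gripper's body presses on something with over 40 N, if the wrist force passes 120 N, or if a joint passes its speed limit or range.

ROBOT

A 6-joint arm with a two-finger parallel gripper is mounted at the origin on the work surface. World frame = base frame: x ahead of the robot, y to its left, z up, the work surface at z = 0. Lengths are in m, angles in rad, forces in N, time in s.
With the tool pointing down it reaches from about 0.275 to 0.875 m from the base axis. Payload 12.5 kg.
Tool frame: the origin (TCP) lies between the finger pads; the fingertips stand 25 mm ahead of it and the grasp point (between the pads) lies 6 mm ahead of it (arm.tip_reach is the distance from the TCP to the fingertips, in m); z points along the fingers, y is the line along which they close (so a half turn about z gives the same grasp; the last joint's range is limited). The gripper opens to 85 mm and grips with 20 to 120 N. Pads are 22 mm wide; open, the fingers measure 114 mm over their backs; the gripper's body (76 mm by 85 mm) begins 54 mm behind the grasp point. The pads swing forward as they close: fully open they stand 13 mm farther back than shut.
Start: joints at [-1.299, 0.351, 1.652, -0, 1.139, -0.085], TCP at [0.192, -0.515, 0.256] pointing down, gripper open.
Joint ranges: [-2.75, 2.75], [-0.79, 2.1], [0.01, 2.65], [-1.57, 4.71], [0.07, 3.14], [-2.87, 2.87]. Speed limits (rad/s): [2.22, 2.22, 2.79, 3.14, 3.14, 3.14].

INTERFACE

Orientations are given as a unit quaternion [w, x, y, z].
In Python, from workcell import arm, vision, nets gives the robot as it stands. The module is installed in compiled form; this text tells all that it offers.
- The arm moves only by the shell command python3 -m jog 'ROWS'. ROWS is JSON, a list of rows, each an object with "delta_pos": the shift along the world's x, y, z in m, a list of three; "rot": the turn, a rotation vector about the world's x, y, z in rad, a list of three; "jaw": the finger opening in m, from 0 to 0.0854. A call has 1 to 12 rows; each row shifts and turns the commanded pose from where the row before left it; what a row does not reach is not made up. A row lasts 1/10 s, in which the tool goes at most 50 mm and 8.59 degrees, less where a joint would pass 70% of its speed; a pose out of reach is approached as far as the arm can. A call is refused whole if a number of a shift passes 0.05 or a number of a turn 0.15, either way. A call with a gripper value outside its range is refused whole. The fingers move at their own pace and stop on an object; the grip force is fixed at half the most. Time passes only in rows, so rows that do not move let the fingers close. It gives the time, the measured TCP pose, the force, the opening and the grip force at its end, in the units of the state.
- arm.observe(): the state, without advancing time (a new reading comes with each control period).
- vision.get_image(name): name is "scene" or "top" or "wrist"; returns the picture (480x640x3 uint8, red, green, blue); there is no depth.
- vision.camera_info(name): a dict with "camera_matrix" (3x3 intrinsics, pixels), "world_to_cam" (4x4, takes a point from world to camera coordinates); the wrist camera has in their place "tool_from_camera" (4x4, takes a point from camera to tool coordinates, whose origin is the TCP and whose axes are the flange's). Camera axes: x right, y down, z forward; pixel columns grow to the right and rows downward; lengths in m; the calibration is good to about 2 mm. A picture is of the moment at which its call begins: read the wrist's pose just before it. camera_info takes no time and is no camera call.
- arm.job_done(): hands the job in; it is judged then, once.
Trained networks look in the newest picture that a camera, given by its name, has taken for a name from the list of things; names that differ only in an ending like _2 or _b are one class to them, and where a whole thing is asked for, a point or a joint stands for the part that bears it (a point fixed in the world has none). Each returns a list of dicts, best first, with "score" (0 to 1); they miss things now and then, are a little off and sometimes report something else, mostly with a low value. They report only what shows in the picture. A call takes as long as a camera call. They do not tell look-alikes from the thing itself.
- nets.recognise(camera, name): "xyz" ([x, y, z] in m, in world coordinates, good to about 4 mm: the middle of the surface that is visible of it).
- nets.pinpoint(camera, name): "xyz" ([x, y, z] in m, in world coordinates, good to about 4 mm: a listed point, or the origin of a listed thing).
The state is a dict: "time": time; "qpos": joint angles; "joint_vel": joint speeds; "tau": joint torques, N m; "position": TCP position; "tcp_rot": TCP orientation; "force": force on the tool from outside, world axes, zero at the start; "moment": the same for the moment, N m; "finger_gap": finger opening in m; "grasp_force": force on a finger pad.
Only numpy, scipy, OpenCV 4.12 (cv2) and the standard library are available. Lean on these libraries where they do the work, as an engineer would, in place of code of your own. Each camera call takes 0.05 s, during which the arm holds its last target. There are 200 camera calls.

## Working session

There is one attempt and no reset: what is moved stays moved. The work goes in short steps, Python scripts to look and compute and a shell command to move; the robot and the scene stay as the last step left them, time stands still between calls to the robot, and variables do not carry over. Pictures are saved under pics/ and viewed, at most 10 in all, crops included, and the job is handed in when it is done.

```bash
mkdir -p pics
python3 - <<'E'
from workcell import arm, vision, nets
import cv2, numpy as np
for c in ["top","scene"]:
    im=vision.get_image(c); cv2.imwrite(f"pics/{c}0.png",im[:,:,::-1])
    for n in ["box","pad","fitting_new","cover_tab","valve","handle_grip","marker_tip","tape","glue","screwdriver"]:
        r=nets.pinpoint(c,n)
        print(c,n,[(np.round(d["xyz"],3).tolist(),round(d["score"],2)) for d in r[:4]])
s=arm.observe();print(s["time"],s["position"],s["tcp_rot"],s["finger_gap"],arm.tip_reach)
E
```

```text
top box [([0.534, 0.194, -0.002], 0.56)]
top pad [([0.522, 0.241, 0.006], 0.57)]
top fitting_new [([0.398, 0.091, 0.003], 0.95), ([0.445, -0.038, 0.002], 0.82), ([0.449, -0.246, 0.08], 0.73), ([0.564, -0.02, 0.004], 0.7)]
top cover_tab [([0.501, -0.23, 0.001], 0.67), ([0.623, 0.202, 0.086], 0.64)]
top valve [([0.502, -0.231, -0.001], 0.76), ([0.764, 0.002, -0.004], 0.36)]
top handle_grip [([0.449, -0.325, 0.096], 0.66)]
top marker_tip [([0.446, -0.25, 0.08], 0.43)]
top tape [([0.761, 0.007, -0.007], 0.67), ([0.356, -0.469, -0.0], 0.63)]
top glue [([0.43, 0.458, 0.002], 0.61)]
top screwdriver [([0.355, -0.468, 0.0], 0.94)]
scene box [([0.533, 0.193, -0.0], 0.81), ([0.569, -0.016, -0.004], 0.45)]
scene pad [([0.53, 0.189, 0.0], 0.69), ([0.52, 0.246, 0.006], 0.51), ([0.503, -0.229, 0.0], 0.37)]
scene fitting_new [([0.44, -0.036, 0.004], 0.63), ([0.57, -0.018, -0.0], 0.59), ([0.4, 0.089, 0.0], 0.56), ([0.429, 0.456, -0.004], 0.26)]
scene cover_tab [([0.624, 0.199, 0.092], 0.84)]
scene valve [([0.504, -0.23, 0.001], 0.96)]
scene handle_grip [([0.453, -0.324, 0.099], 0.83)]
scene marker_tip [([0.448, -0.246, 0.08], 0.58)]
scene tape [([0.762, 0.001, 0.001], 0.88)]
scene glue [([0.428, 0.454, -0.003], 0.84)]
scene screwdriver [([0.354, -0.466, 0.002], 0.52), ([0.454, -0.328, 0.098], 0.2), ([0.763, -0.0, 0.0], 0.19)]
1.1 [ 0.19211104 -0.51534352  0.25629693] [-2.84545454e-06  9.84131073e-01  1.77443034e-01 -2.70660395e-06] 0.08539280978689154 0.025
```

View pics/top0.png

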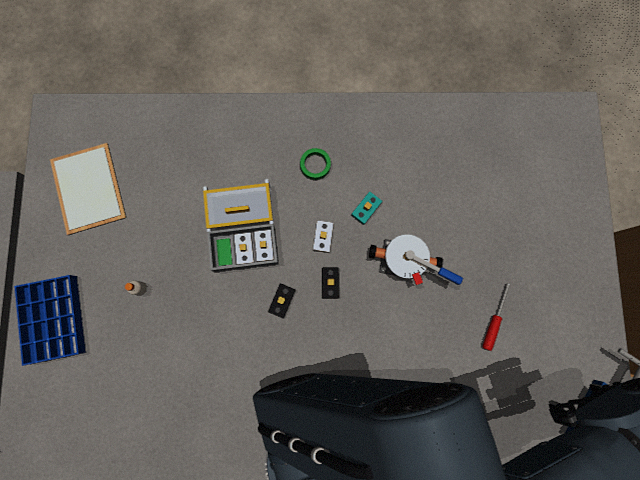

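View pics/scene0.png

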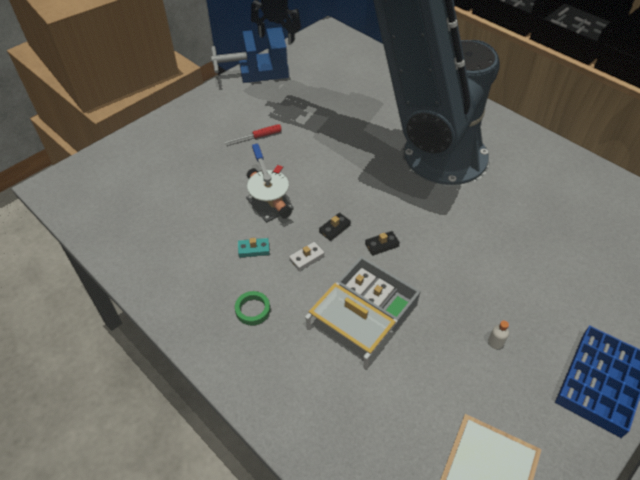

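Top view: the silver fitting is at pixel (323,236), i.e. (0.567,-0.018). The black ones are at (331,282) and (282,300), and the turquoise at (367,208). The pad nest is at (223,250). The valve is at (408,257) with its lever pointing to (450,274), and the red marker is at (418,279). The scene view agrees. Next I move towards the valve with the jaws closing and look with the wrist camera.

```bash
cat > h.py <<'E'
from workcell import arm, vision, nets
import cv2, numpy as np
from scipy.spatial.transform import Rotation as R
def st():
    s=arm.observe(); q=np.array(s["tcp_rot"]); T=np.eye(4)
    T[:3,:3]=R.from_quat(q[[1,2,3,0]]).as_matrix(); T[:3,3]=s["position"]; return s,T
def shot(c,fn=None):
    s,T=st(); im=vision.get_image(c); ci=vision.camera_info(c)
    W=np.linalg.inv(ci["world_to_cam"]) if c!="wrist" else T@np.array(ci["tool_from_camera"])
    if fn: cv2.imwrite("pics/"+fn,im[:,:,::-1])
    return im,np.array(ci["camera_matrix"]),W
def ray(K,W,px,z):
    px=np.atleast_2d(np.asarray(px,float)); d=np.c_[px,np.ones(len(px))]@np.linalg.inv(K).T@W[:3,:3].T
    o=W[:3,3]; return o+d*((z-o[2])/d[:,2])[:,None]
def proj(K,W,p):
    c=(np.linalg.inv(W)@np.r_[p,1])[:3]; u=K@c; return u[:2]/u[2]
def mask(im,lo,hi): return cv2.inRange(cv2.cvtColor(im,cv2.COLOR_RGB2HSV),np.array(lo),np.array(hi))
def blobs(m,K,W,z,amin=60):
    out=[]
    for c in cv2.findContours(m,cv2.RETR_EXTERNAL,cv2.CHAIN_APPROX_NONE)[0]:
        if cv2.contourArea(c)<amin: continue
        w=ray(K,W,c[:,0],z)[:,:2]; r=cv2.minAreaRect((w*1000).astype(np.float32))
        b=cv2.boxPoints(r); e=[b[1]-b[0],b[2]-b[1]]; L=max(e,key=np.linalg.norm)
        a=np.degrees(np.arctan2(L[1],L[0])); a=(a+90)%180-90
        out.append((np.round(r[0],1).tolist(),np.round(sorted(r[1]),1).tolist(),round(float(a),1),np.round(c[:,0].mean(0)).tolist()))
    return out
E
python3 - <<'E'
from h import *
print(np.round(vision.camera_info("wrist")["tool_from_camera"],3).tolist(),vision.camera_info("wrist")["camera_matrix"])
im,K,W=shot("top")
print("green",blobs(mask(im,[45,100,50],[75,255,255]),K,W,.008))
print("blue",[b for b in blobs(mask(im,[105,120,80],[125,255,255]),K,W,.1) if b[0][1]<0])
print("red",blobs(mask(im,[0,170,100],[4,255,255])|mask(im,[172,170,100],[180,255,255]),K,W,.083,20))
print("white",blobs(mask(im,[0,0,190],[180,40,255]),K,W,.02))
E
python3 -m jog '[{"delta_pos":[0.02,0.01,0.005],"jaw":0},{"delta_pos":[0.03,0.025,0.005],"jaw":0},{"delta_pos":[0.03,0.03,0.005],"jaw":0},{"delta_pos":[0.03,0.03,0.005],"jaw":0},{"delta_pos":[0.02,0.02,0],"jaw":0},{"delta_pos":[0,0,0],"jaw":0},{"delta_pos":[0,0,0],"jaw":0}]'
```

```text
[[-0.0, -0.962, -0.272, 0.068], [1.0, -0.0, -0.0, -0.002], [0.0, -0.272, 0.962, -0.117], [0.0, 0.0, 0.0, 1.0]] [[400.42010788   0.         317.56696611]
 [  0.         400.42010788 240.25981846]
 [  0.           0.           1.        ]]
green [([524.1, 242.8], [35.4, 69.7], 7.0, [224.0, 252.0]), ([769.3, 0.5], [82.2, 82.8], -0.1, [315.0, 163.0])]
blue [([452.5, -326.2], [17.7, 58.3], 62.7, [450.0, 275.0])]
red [([316.2, -424.9], [19.3, 83.7], -22.5, [493.0, 333.0]), ([446.9, -248.0], [18.1, 26.8], 18.0, [417.0, 278.0])]
white [([512.3, -239.1], [107.8, 111.4], -69.4, [408.0, 257.0]), ([532.2, 190.2], [39.6, 77.4], 7.0, [243.0, 248.0]), ([539.4, 137.9], [39.6, 77.2], 6.3, [263.0, 245.0]), ([564.1, -18.6], [39.3, 77.4], -8.6, [323.0, 236.0]), ([696.9, 614.6], [134.5, 195.6], 17.4, [87.0, 188.0])]validation failed for argument at $[0]...
```

```bash
python3 -m jog '[{"delta_pos":[0.02,0.01,0.005],"rot":[0,0,0],"jaw":0.0},{"delta_pos":[0.03,0.025,0.005],"rot":[0,0,0],"jaw":0.0},{"delta_pos":[0.03,0.03,0.005],"rot":[0,0,0],"jaw":0.0},{"delta_pos":[0.03,0.03,0.005],"rot":[0,0,0],"jaw":0.0},{"delta_pos":[0.02,0.02,0.0],"rot":[0,0,0],"jaw":0.0},{"delta_pos":[0.0,0.0,0.0],"rot":[0,0,0],"jaw":0.0}]'
python3 - <<'E'
from h import *
im,K,W=shot("wrist","w1.png")
print("blue",blobs(mask(im,[105,120,60],[125,255,255]),K,W,.104,200))
print("red",blobs(mask(im,[0,170,80],[4,255,255])|mask(im,[172,170,80],[180,255,255]),K,W,.083,100))
print("white",blobs(mask(im,[0,0,190],[180,40,255]),K,W,.076,500))
print("copper",blobs(mask(im,[5,100,60],[18,255,255]),K,W,.055,200))
E
```

```text
time: 1.75
position: [0.324, -0.3983, 0.2766]
tcp_rot: [0.0, 0.984, 0.179, 0.0]
force: [0.1, -0.7, 1.1]
finger_gap: 0.0003
grasp_force: 0.0
blue [([444.7, -330.7], [19.7, 44.9], 62.7, [288.0, 21.0])]
red [([324.4, -432.9], [20.7, 74.0], -22.2, [362.0, 230.0])]
white []
copper [([274.3, -744.4], [17.0, 41.0], -0.3, [631.0, 380.0])]
```

View pics/w1.png

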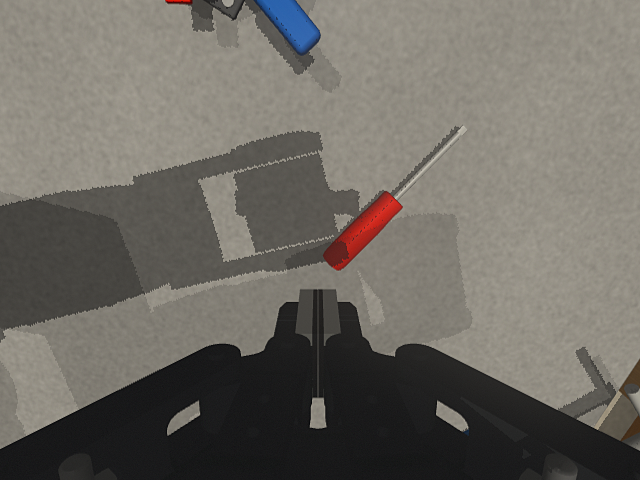

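Wrist view: the blue sleeve is at the top, (288,21), and the fingers are closed at (318,300). The screwdriver is at (362,230), clear of my path. I now go down beside the lever on its far side.

```bash
python3 -m jog '[{"delta_pos":[0.043,0.014,0.0],"rot":[0,0,0],"jaw":0.0},{"delta_pos":[0.043,0.014,0.0],"rot":[0,0,0],"jaw":0.0},{"delta_pos":[0.043,0.014,0.0],"rot":[0,0,0],"jaw":0.0},{"delta_pos":[0.04,0.013,0.0],"rot":[0,0,0],"jaw":0.0},{"delta_pos":[0.0,0.0,-0.04],"rot":[0,0,0],"jaw":0.0},{"delta_pos":[0.0,0.0,-0.045],"rot":[0,0,0],"jaw":0.0},{"delta_pos":[0.0,0.0,-0.045],"rot":[0,0,0],"jaw":0.0},{"delta_pos":[0.0,0.0,-0.037],"rot":[0,0,0],"jaw":0.0},{"delta_pos":[0.0,0.0,0.0],"rot":[0,0,0],"jaw":0.0}]'
python3 - <<'E'
import numpy as np
# arc TCP at r=.113, angle measured from -x
for a in range(85,-1,-10):
    t=np.radians(a); print(a,np.round([.503-.113*np.cos(t),-.2285-.113*np.sin(t)],3))
E
```

```text
time: 2.7
position: [0.4885, -0.3446, 0.1046]
tcp_rot: [-0.003, 0.984, 0.177, -0.003]
force: [-0.6, 0.6, 1.4]
finger_gap: 0.0002
grasp_force: 0.0
85 [ 0.493 -0.341]
75 [ 0.474 -0.338]
65 [ 0.455 -0.331]
55 [ 0.438 -0.321]
45 [ 0.423 -0.308]
35 [ 0.41  -0.293]
25 [ 0.401 -0.276]
15 [ 0.394 -0.258]
5 [ 0.39  -0.238]
```

```bash
python3 -m jog '[{"delta_pos":[-0.018,0.005,0.003],"rot":[0,0,0],"jaw":0.0},{"delta_pos":[-0.018,0.007,0.0],"rot":[0,0,0],"jaw":0.0},{"delta_pos":[-0.017,0.01,0.0],"rot":[0,0,0],"jaw":0.0},{"delta_pos":[-0.015,0.013,0.0],"rot":[0,0,0],"jaw":0.0},{"delta_pos":[-0.013,0.015,0.0],"rot":[0,0,0],"jaw":0.0},{"delta_pos":[-0.009,0.017,0.0],"rot":[0,0,0],"jaw":0.0},{"delta_pos":[-0.007,0.018,0.0],"rot":[0,0,0],"jaw":0.0},{"delta_pos":[-0.002,0.01,0.0],"rot":[0,0,0],"jaw":0.0}]'
```

```text
time: 3.5
position: [0.3931, -0.2515, 0.1147]
tcp_rot: [0.002, 0.984, 0.177, 0.002]
force: [3.6, -5.4, 1.3]
finger_gap: 0.0001
grasp_force: 2.3
```

```bash
python3 -m jog '[{"delta_pos":[-0.002,0.006,-0.003],"rot":[0,0,0],"jaw":0.0},{"delta_pos":[0.0,0.006,0.0],"rot":[0,0,0],"jaw":0.0},{"delta_pos":[0.0,0.003,0.0],"rot":[0,0,0],"jaw":0.0}]'
python3 - <<'E'
from h import *
im,K,W=shot("top")
print("blue",[b for b in blobs(mask(im,[105,120,60],[125,255,255]),K,W,.1,20) if b[0][1]<0])
E
python3 -m jog '[{"delta_pos":[0.0,0.003,0.0],"rot":[0,0,0],"jaw":0.0},{"delta_pos":[0.0,0.0,0.0],"rot":[0,0,0],"jaw":0.0}]'
```

```text
time: 3.8
position: [0.3905, -0.2356, 0.1097]
tcp_rot: [0.0, 0.984, 0.177, 0.0]
force: [1.0, -4.7, 2.3]
finger_gap: 0.0
grasp_force: 2.0
blue [([78.5, -679.8], [84.9, 162.4], 54.9, [612.0, 438.0]), ([146.3, -720.4], [36.0, 72.6], 55.5, [627.0, 408.0]), ([191.3, -678.3], [18.0, 35.4], 74.8, [607.0, 388.0])]
time: 4.05
position: [0.3901, -0.2322, 0.1092]
tcp_rot: [-0.0, 0.984, 0.177, -0.0]
force: [1.5, -3.8, 1.8]
finger_gap: -0.0002
grasp_force: 1.3
```

```bash
python3 -m jog '[{"delta_pos":[0.001,0.004,0.0],"rot":[0,0,0],"jaw":0.0},{"delta_pos":[0.0,0.004,0.0],"rot":[0,0,0],"jaw":0.0}]'; python3 -m jog '[{"delta_pos":[0.001,0.003,0.0],"rot":[0,0,0],"jaw":0.0},{"delta_pos":[0.0,0.0,0.0],"rot":[0,0,0],"jaw":0.0}]'
```

```text
time: 4.25
position: [0.3912, -0.2288, 0.1098]
tcp_rot: [0.005, 0.984, 0.179, -0.0]
force: [-22.5, -65.0, -9.2]
finger_gap: -0.0003
grasp_force: 33.8
time: 4.45
position: [0.3914, -0.2284, 0.1098]
tcp_rot: [0.006, 0.984, 0.18, -0.001]
force: [-28.3, -70.6, -9.4]
finger_gap: 0.0
grasp_force: 37.4
```

```bash
python3 -m jog '[{"delta_pos":[-0.003,-0.025,0.0],"rot":[0,0,0],"jaw":0.0},{"delta_pos":[0.0,0.0,0.04],"rot":[0,0,0],"jaw":0.0},{"delta_pos":[0.0,0.0,0.04],"rot":[0,0,0],"jaw":0.0},{"delta_pos":[0.01,0.02,0.03],"rot":[0,0,0.13],"jaw":0.0},{"delta_pos":[0.022,0.03,0.0],"rot":[0,0,0.134],"jaw":0.05},{"delta_pos":[0.022,0.03,0.0],"rot":[0,0,0.134],"jaw":0.05},{"delta_pos":[0.022,0.03,0.0],"rot":[0,0,0.134],"jaw":0.05},{"delta_pos":[0.022,0.03,0.0],"rot":[0,0,0.134],"jaw":0.05},{"delta_pos":[0.022,0.03,0.0],"rot":[0,0,0.134],"jaw":0.05},{"delta_pos":[0.022,0.03,0.0],"rot":[0,0,0.134],"jaw":0.05},{"delta_pos":[0.022,0.03,-0.01],"rot":[0,0,0.132],"jaw":0.05},{"delta_pos":[0.01,0.008,-0.01],"rot":[0,0,0],"jaw":0.05}]'
python3 -m jog '[{"delta_pos":[0.0,0.0,0.0],"rot":[0,0,0],"jaw":0.05},{"delta_pos":[0.0,0.0,0.0],"rot":[0,0,0],"jaw":0.05}]'
python3 - <<'E'
from h import *
im,K,W=shot("top")
print("blue",[b for b in blobs(mask(im,[105,120,60],[125,255,255]),K,W,.1,20) if b[0][1]<0])
print("red",blobs(mask(im,[0,170,100],[4,255,255])|mask(im,[172,170,100],[180,255,255]),K,W,.083,20))
im,K,W=shot("wrist","w2.png")
print("white",blobs(mask(im,[0,0,170],[180,50,255]),K,W,.02,500))
print("brass",blobs(mask(im,[12,90,90],[30,255,255]),K,W,.042,200))
E
```

```text
time: 5.65
position: [0.5637, -0.0056, 0.1983]
tcp_rot: [-0.001, 0.756, 0.655, -0.0]
force: [0.1, -0.4, -0.8]
finger_gap: 0.0501
grasp_force: 0.0
time: 5.85
position: [0.5623, -0.0088, 0.1987]
tcp_rot: [-0.001, 0.758, 0.652, -0.001]
force: [-0.3, -0.4, -0.0]
finger_gap: 0.0498
grasp_force: 0.0
blue [([79.1, -680.1], [85.4, 161.6], 55.6, [612.0, 437.0]), ([146.1, -719.5], [36.9, 72.7], 57.3, [627.0, 408.0]), ([191.3, -677.4], [17.8, 37.3], 76.0, [607.0, 388.0]), ([395.5, -207.2], [19.7, 58.8], -10.8, [402.0, 299.0])]
red [([316.5, -424.2], [20.7, 83.7], -22.5, [492.0, 333.0]), ([446.9, -248.0], [18.1, 26.8], 18.0, [417.0, 278.0])]
white [([534.7, 128.6], [37.6, 86.7], -8.6, [250.0, 31.0])]
brass [([444.4, -31.7], [21.3, 23.9], -0.1, [164.0, 283.0]), ([562.8, -14.2], [15.0, 19.9], 81.4, [321.0, 238.0]), ([399.8, 90.3], [17.4, 25.4], -22.6, [50.0, 118.0]), ([624.3, 120.7], [14.3, 58.3], -8.6, [384.0, 7.0]), ([536.8, 137.8], [11.0, 16.1], 5.6, [242.0, 8.0])]
```

View pics/w2.png

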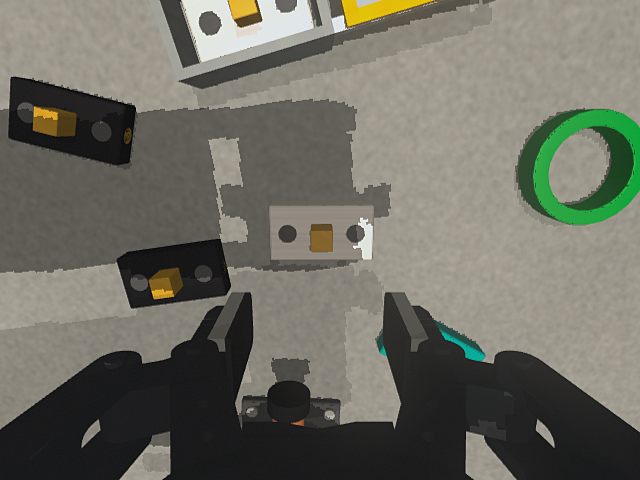

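Wrist view: the fitting's block spans about (270,207)–(374,261), squared up with the fingers, with its stem at (321,238). The top image puts the lever at -11°, so it is shut, and the marker at 18°, unmoved.

Run:
```python
from h import *
im,K,W=shot("wrist")
c=ray(K,W,[[270,206.5],[373,206],[375,261],[270,262]],.02); print(np.round(c[:,:2]*1000,1).tolist(),np.round(c.mean(0)*1000,1))
print(np.linalg.norm(c[1]-c[0]),np.linalg.norm(c[2]-c[1]))
e=c[1]-c[0]; print(np.degrees(np.arctan2(e[1],e[0])))
s,T=st(); print(s["position"],np.degrees(np.arctan2(T[1,1],T[0,1])), T[:3,2])
print([(np.round(d["xyz"],4).tolist(),round(d["score"],2)) for d in nets.pinpoint("wrist","fitting_new")])
```

```text
[[527.7, 9.3], [604.2, -1.9], [600.8, -45.4], [519.7, -34.0]] [563.1 -18.   20. ]
0.07730932272419348 0.04363565480923206
-8.33597990496716
[ 0.56266195 -0.00929534  0.19969188] -8.601000284241994 [ 5.29376578e-05 -5.01046201e-05 -9.99999997e-01]
[([0.4427, -0.0359, 0.0004], 0.95), ([0.5618, -0.0228, 0.003], 0.77), ([0.3981, 0.0905, -0.004], 0.67)]
```

```bash
python3 -m jog '[{"delta_pos":[0.001,-0.0095,-0.03],"rot":[0,0,0],"jaw":0.05},{"delta_pos":[0.0,0.0,-0.045],"rot":[0,0,0],"jaw":0.05},{"delta_pos":[0.0,0.0,-0.045],"rot":[0,0,0],"jaw":0.05},{"delta_pos":[0.0,0.0,-0.03],"rot":[0,0,0],"jaw":0.05},{"delta_pos":[0.0,0.0,0.0],"rot":[0,0,0],"jaw":0.05},{"delta_pos":[0.0,0.0,0.0],"rot":[0,0,0],"jaw":0.01},{"delta_pos":[0.0,0.0,0.0],"rot":[0,0,0],"jaw":0.0},{"delta_pos":[0.0,0.0,0.0],"rot":[0,0,0],"jaw":0.0},{"delta_pos":[0.0,0.0,0.0],"rot":[0,0,0],"jaw":0.0},{"delta_pos":[0.0,0.0,0.0],"rot":[0,0,0],"jaw":0.0}]'
```

```text
time: 7.05
position: [0.5653, -0.0181, 0.0516]
tcp_rot: [0.001, 0.757, 0.653, 0.001]
force: [-0.5, -1.0, 6.2]
finger_gap: 0.0143
grasp_force: 59.6
```

```bash
python3 -m jog '[{"delta_pos":[0.0,0.0,0.03],"rot":[0,0,0],"jaw":0.0},{"delta_pos":[0.0,0.0,0.04],"rot":[0,0,0],"jaw":0.0},{"delta_pos":[0.0,0.0,0.04],"rot":[0,0,0],"jaw":0.0},{"delta_pos":[-0.005,0.03,0.02],"rot":[0,0,0.04],"jaw":0.0},{"delta_pos":[-0.006,0.035,0.0],"rot":[0,0,0.05],"jaw":0.0},{"delta_pos":[-0.006,0.035,0.0],"rot":[0,0,0.05],"jaw":0.0},{"delta_pos":[-0.006,0.035,0.0],"rot":[0,0,0.05],"jaw":0.0},{"delta_pos":[-0.006,0.035,0.0],"rot":[0,0,0.05],"jaw":0.0},{"delta_pos":[-0.005,0.03,0.0],"rot":[0,0,0.03],"jaw":0.0},{"delta_pos":[0.0,0.0,0.0],"rot":[0,0,0],"jaw":0.0},{"delta_pos":[0.0,0.0,0.0],"rot":[0,0,0],"jaw":0.0}]'
python3 - <<'E'
from h import *
im,K,W=shot("wrist","w3.png")
print("green",blobs(mask(im,[45,80,40],[80,255,255]),K,W,.008,500))
print("white",blobs(mask(im,[0,0,150],[180,50,255]),K,W,.026,500))
s,T=st(); print(s["position"],s["finger_gap"],np.degrees(np.arctan2(T[1,1],T[0,1])), T[:3,2])
E
```

```text
time: 8.15
position: [0.5301, 0.1825, 0.1803]
tcp_rot: [0.0, 0.662, 0.749, 0.001]
force: [0.6, 0.1, -2.2]
finger_gap: 0.0143
grasp_force: 59.4
green [([522.4, 245.0], [36.0, 69.6], 7.0, [319.0, 138.0])]
white [([545.1, 54.4], [49.2, 67.6], -83.0, [322.0, 395.0]), ([334.2, 97.9], [30.0, 73.7], 15.0, [39.0, 309.0]), ([529.1, 195.6], [13.4, 76.2], 7.6, [317.0, 211.0]), ([462.9, 221.8], [14.2, 30.9], -82.2, [227.0, 163.0]), ([556.4, 249.1], [13.0, 46.2], -81.3, [372.0, 138.0]), ([652.4, 197.3], [95.6, 174.8], -83.2, [496.0, 219.0]), ([602.0, 253.2], [253.9, 556.6], -21.5, [407.0, 139.0])]
[0.53022636 0.18186536 0.18012887] 0.014543979220914122 6.98341881354648 [ 1.06851362e-03  8.16505980e-05 -9.99999426e-01]
```

View pics/w3.png

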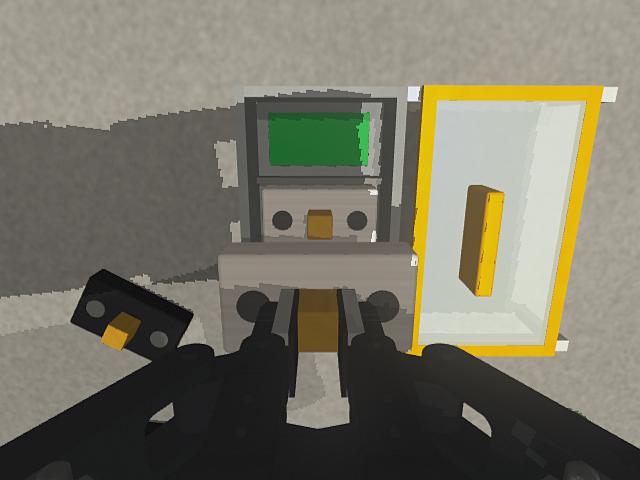

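Wrist view: the fitting is held level and square. Its top edge is near row 254, columns 219–417. The pad at (319,138) is fully visible, so I measure both with this same camera.

Run:
```python
from h import *
im,K,W=shot("wrist"); s,T=st()
X=np.array(vision.camera_info("wrist")["tool_from_camera"])
for r in (243,254): # tool frame z .0316 top; .0516 bottom
    for z in (.0316,.0516): print(r,z,np.round(ray(K,X,[[219,r],[417,r]],z)*1000,1).tolist())
g=im[225:275,260,:].mean(1).astype(int); print(g.tolist())
g=blobs(mask(im,[45,80,40],[80,255,255]),K,W,.008,500)[0]; print(g)
d=np.linalg.inv(T)@np.array([g[0][0]/1e3,g[0][1]/1e3,.008,1]); print("pad in tool",np.round(d*1000,1))
for n in ["box","pad"]: print(n,[(np.round(d["xyz"],4).tolist(),round(d["score"],2)) for d in nets.pinpoint("wrist",n)])
# nest interior, from known neighbours via top image
```

```text
243 0.0316 [[27.8, -38.9, 31.6], [27.8, 37.4, 31.6]]
243 0.0516 [[22.0, -44.0, 51.6], [22.0, 42.6, 51.6]]
254 0.0316 [[23.4, -39.2, 31.6], [23.4, 37.7, 31.6]]
254 0.0516 [[17.0, -44.4, 51.6], [17.0, 42.9, 51.6]]
[67, 65, 55, 56, 54, 55, 54, 55, 55, 55, 56, 58, 56, 56, 57, 56, 60, 81, 98, 95, 94, 96, 97, 97, 98, 96, 95, 97, 97, 111, 123, 128, 130, 135, 136, 138, 136, 135, 136, 137, 137, 139, 139, 140, 139, 137, 138, 137, 137, 137]
([522.4, 245.0], [35.9, 69.6], 7.0, [318.0, 137.0])
pad in tool [ 6.400e+01 -3.000e-01  1.719e+02  1.000e+03]
box []
pad [([0.5214, 0.2427, 0.0064], 0.97)]
```

Run:
```python
from h import *
im,K,W=shot("wrist"); s,T=st(); Ti=np.linalg.inv(T)
for r in range(86,190,1):
    f=lambda z:round(float((Ti@np.r_[ray(K,W,[[300,r]],z)[0],1])[0]*1000),1)
    print(r,im[r,295:305].mean(0).astype(int).tolist(),f(.006),f(.018),f(.054),end="; ")
    if r%3==0: print()
```

```text
86 [172, 173, 164] 97.7 96.6 93.2; 87 [173, 173, 164] 97.1 96.0 92.7; 
88 [173, 173, 165] 96.4 95.4 92.2; 89 [173, 173, 165] 95.8 94.7 91.6; 90 [164, 164, 156] 95.1 94.1 91.1; 
91 [151, 151, 143] 94.5 93.5 90.6; 92 [153, 153, 146] 93.9 92.9 90.0; 93 [135, 136, 129] 93.2 92.3 89.5; 
94 [93, 94, 89] 92.6 91.7 89.0; 95 [58, 59, 56] 91.9 91.1 88.4; 96 [63, 64, 60] 91.3 90.4 87.9; 
97 [64, 65, 61] 90.6 89.8 87.3; 98 [63, 64, 60] 90.0 89.2 86.8; 99 [64, 65, 61] 89.3 88.6 86.3; 
100 [74, 75, 70] 88.7 88.0 85.7; 101 [81, 82, 78] 88.1 87.3 85.2; 102 [79, 80, 76] 87.4 86.7 84.6; 
103 [78, 80, 76] 86.8 86.1 84.1; 104 [78, 80, 76] 86.1 85.5 83.6; 105 [78, 80, 76] 85.4 84.8 83.0; 
106 [78, 80, 76] 84.8 84.2 82.5; 107 [78, 80, 76] 84.1 83.6 81.9; 108 [79, 79, 76] 83.5 83.0 81.4; 
109 [78, 78, 75] 82.8 82.3 80.8; 110 [62, 77, 61] 82.2 81.7 80.3; 111 [32, 88, 41] 81.5 81.1 79.7; 
112 [36, 86, 44] 80.9 80.4 79.2; 113 [36, 86, 45] 80.2 79.8 78.6; 114 [35, 86, 44] 79.5 79.2 78.1; 
115 [35, 87, 44] 78.9 78.5 77.5; 116 [35, 91, 46] 78.2 77.9 77.0; 117 [35, 94, 46] 77.6 77.3 76.4; 
118 [35, 97, 47] 76.9 7
[... 1731 characters left out ...]
7, 92] 41.9 43.1 46.7; 170 [97, 97, 92] 41.2 42.4 46.1; 171 [97, 97, 93] 40.5 41.7 45.5; 
172 [98, 98, 94] 39.8 41.0 44.9; 173 [96, 96, 92] 39.1 40.4 44.3; 174 [71, 71, 68] 38.3 39.7 43.7; 
175 [57, 57, 54] 37.6 39.0 43.1; 176 [75, 74, 70] 36.9 38.3 42.5; 177 [85, 83, 79] 36.2 37.6 41.9; 
178 [83, 82, 78] 35.5 36.9 41.3; 179 [83, 82, 78] 34.8 36.2 40.7; 180 [83, 82, 78] 34.0 35.6 40.1; 
181 [82, 81, 77] 33.3 34.9 39.5; 182 [76, 77, 73] 32.6 34.2 38.9; 183 [81, 81, 76] 31.9 33.5 38.3; 
184 [103, 98, 89] 31.1 32.8 37.7; 185 [101, 96, 89] 30.4 32.1 37.1; 186 [101, 97, 90] 29.7 31.4 36.5; 
187 [115, 109, 101] 29.0 30.7 35.9; 188 [140, 133, 123] 28.2 30.0 35.3; 189 [144, 137, 128] 27.5 29.3 34.7;
```

```bash
python3 -m jog '[{"delta_pos":[-0.0035,0.031,0.0],"rot":[0,0,0],"jaw":0.0},{"delta_pos":[-0.0037,0.0312,0.0],"rot":[0,0,0],"jaw":0.0},{"delta_pos":[0.0,0.0,-0.03],"rot":[0,0,0],"jaw":0.0},{"delta_pos":[0.0,0.0,-0.03],"rot":[0,0,0],"jaw":0.0},{"delta_pos":[0.0,0.0,0.0],"rot":[0,0,0],"jaw":0.0},{"delta_pos":[0.0,0.0,0.0],"rot":[0,0,0],"jaw":0.0},{"delta_pos":[0.0,0.0,0.0],"rot":[0,0,0],"jaw":0.0}]'
```

```text
time: 9.1
position: [0.5239, 0.2443, 0.121]
tcp_rot: [0.001, 0.663, 0.749, 0.001]
force: [0.9, 0.0, -1.7]
finger_gap: 0.0143
grasp_force: 59.3
```

```bash
python3 -m jog '[{"delta_pos":[-0.0005,0.0,-0.02],"rot":[0,0,0],"jaw":0.0},{"delta_pos":[0.0,0.0,-0.015],"rot":[0,0,0],"jaw":0.0},{"delta_pos":[0.0,0.0,-0.01],"rot":[0,0,0],"jaw":0.0},{"delta_pos":[0.0,0.0,0.0],"rot":[0,0,0],"jaw":0.0}]' ; python3 -m jog '[{"delta_pos":[0.0,0.0,-0.008],"rot":[0,0,0],"jaw":0.0},{"delta_pos":[0.0,0.0,-0.004],"rot":[0,0,0],"jaw":0.0},{"delta_pos":[0.0,0.0,0.0],"rot":[0,0,0],"jaw":0.0}]'
```

```text
time: 9.5
position: [0.522, 0.2441, 0.0733]
tcp_rot: [-0.0, 0.663, 0.749, -0.001]
force: [-0.1, -0.3, -2.8]
finger_gap: 0.0143
grasp_force: 59.3
time: 9.8
position: [0.5223, 0.2443, 0.0619]
tcp_rot: [-0.0, 0.663, 0.749, -0.0]
force: [1.1, 0.2, -1.6]
finger_gap: 0.0145
grasp_force: 59.4
```

No contact so far. I lower the last 2 mm, release and rise.

```bash
python3 -m jog '[{"delta_pos":[0.0,0.0,-0.002],"rot":[0,0,0],"jaw":0.0},{"delta_pos":[0.0,0.0,0.0],"rot":[0,0,0],"jaw":0.0}]'; python3 -m jog '[{"delta_pos":[0.0,0.0,0.0],"rot":[0,0,0],"jaw":0.025},{"delta_pos":[0.0,0.0,0.0],"rot":[0,0,0],"jaw":0.035},{"delta_pos":[0.0,0.0,0.0],"rot":[0,0,0],"jaw":0.035}]'; python3 -m jog '[{"delta_pos":[0.0,0.0,0.02],"rot":[0,0,0],"jaw":0.035},{"delta_pos":[0.0,0.0,0.04],"rot":[0,0,0],"jaw":0.035},{"delta_pos":[0.0,-0.02,0.045],"rot":[0,0,0],"jaw":0.035},{"delta_pos":[0.0,-0.02,0.03],"rot":[0,0,0],"jaw":0.0},{"delta_pos":[0.0,0.0,0.0],"rot":[0,0,0],"jaw":0.0},{"delta_pos":[0.0,0.0,0.0],"rot":[0,0,0],"jaw":0.0}]'
python3 - <<'E'
from h import *
im,K,W=shot("wrist","w4.png")
print("yellow",blobs(mask(im,[20,120,90],[32,255,255]),K,W,.09,300))
print("tab",[(np.round(d["xyz"],4).tolist(),round(d["score"],2)) for d in nets.pinpoint("wrist","cover_tab")])
E
```

```text
time: 10.0
position: [0.5225, 0.2444, 0.0603]
tcp_rot: [0.0, 0.663, 0.749, 0.0]
force: [0.4, -0.0, -2.2]
finger_gap: 0.0141
grasp_force: 59.4
time: 10.3
position: [0.5226, 0.2444, 0.0606]
tcp_rot: [0.0, 0.663, 0.749, 0.0]
force: [0.1, -1.1, -0.1]
finger_gap: 0.035
grasp_force: 0.0
time: 10.9
position: [0.5226, 0.2042, 0.1957]
tcp_rot: [0.0, 0.663, 0.749, 0.001]
force: [-0.6, 0.2, -0.0]
finger_gap: -0.0001
grasp_force: 0.0
yellow [([415.9, 125.2], [12.7, 12.8], 67.7, [135.0, 353.0]), ([618.4, 203.4], [12.1, 57.8], -83.1, [482.0, 273.0]), ([621.3, 212.6], [88.3, 149.3], -83.1, [496.0, 234.0])]
tab [([0.6221, 0.2041, 0.0923], 0.78)]
```

View pics/w4.png

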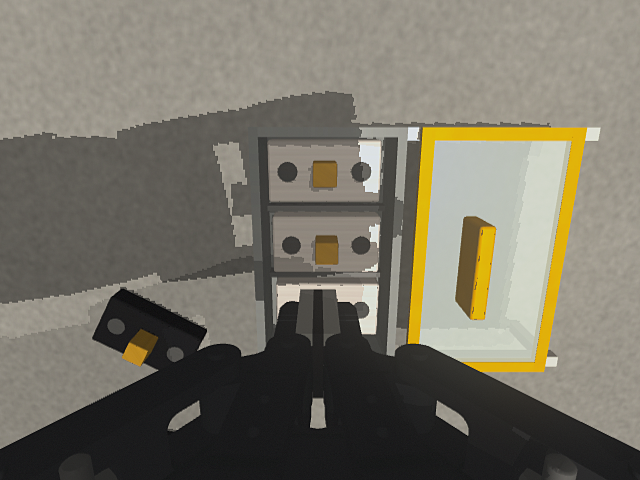

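Wrist view: all three fittings sit flat in their nests, the new one at (324,172). The tab is at (482,268). Next I go beyond the tab and push it shut.

```bash
python3 -m jog '[{"delta_pos":[0.036,0.001,0.0],"rot":[0,0,0],"jaw":0.0},{"delta_pos":[0.036,0.001,0.0],"rot":[0,0,0],"jaw":0.0},{"delta_pos":[0.036,0.001,0.0],"rot":[0,0,0],"jaw":0.0},{"delta_pos":[0.036,0.001,0.0],"rot":[0,0,0],"jaw":0.0},{"delta_pos":[0.0,0.0,0.0],"rot":[0,0,0],"jaw":0.0},{"delta_pos":[0.0,0.0,-0.035],"rot":[0,0,0],"jaw":0.0},{"delta_pos":[0.0,0.0,-0.035],"rot":[0,0,0],"jaw":0.0},{"delta_pos":[0.0,0.0,-0.028],"rot":[0,0,0],"jaw":0.0},{"delta_pos":[0.0,0.0,0.0],"rot":[0,0,0],"jaw":0.0},{"delta_pos":[0.0,0.0,0.0],"rot":[0,0,0],"jaw":0.0}]'; python3 -m jog '[{"delta_pos":[-0.02,-0.0025,0.0],"rot":[0,0,0],"jaw":0.0},{"delta_pos":[-0.02,-0.0025,0.0],"rot":[0,0,0],"jaw":0.0},{"delta_pos":[-0.02,-0.0025,0.0],"rot":[0,0,0],"jaw":0.0},{"delta_pos":[-0.02,-0.0025,0.0],"rot":[0,0,0],"jaw":0.0},{"delta_pos":[-0.02,-0.0025,0.0],"rot":[0,0,0],"jaw":0.0},{"delta_pos":[-0.02,-0.0025,0.0],"rot":[0,0,0],"jaw":0.0},{"delta_pos":[-0.01,-0.001,0.0],"rot":[0,0,0],"jaw":0.0},{"delta_pos":[0.0,0.0,0.0],"rot":[0,0,0],"jaw":0.0}]'
```

```text
time: 12.0
position: [0.666, 0.2087, 0.0971]
tcp_rot: [-0.0, 0.663, 0.749, -0.001]
force: [0.3, 1.0, 0.9]
finger_gap: 0.0002
grasp_force: 0.0
time: 12.8
position: [0.5363, 0.1926, 0.0987]
tcp_rot: [0.0, 0.663, 0.749, 0.001]
force: [-0.5, 0.4, -0.1]
finger_gap: 0.0002
grasp_force: 0.0
```

```bash
python3 -m jog '[{"delta_pos":[-0.006,-0.001,0.0],"rot":[0,0,0],"jaw":0.0},{"delta_pos":[-0.005,-0.0005,0.0],"rot":[0,0,0],"jaw":0.0},{"delta_pos":[0.0,0.0,0.0],"rot":[0,0,0],"jaw":0.0}]'; python3 -m jog '[{"delta_pos":[-0.003,-0.0005,0.0],"rot":[0,0,0],"jaw":0.0},{"delta_pos":[0.0,0.0,0.0],"rot":[0,0,0],"jaw":0.0}]'
```

```text
time: 13.1
position: [0.533, 0.192, 0.0992]
tcp_rot: [0.006, 0.663, 0.749, 0.008]
force: [34.1, 4.3, -18.6]
finger_gap: -0.0001
grasp_force: 17.2
time: 13.3
position: [0.5326, 0.1919, 0.0995]
tcp_rot: [0.008, 0.663, 0.749, 0.01]
force: [48.5, 6.5, -30.8]
finger_gap: -0.0001
grasp_force: 23.8
```

Run:
```python
from h import *
for c in ("top","wrist","scene"):
    im,K,W=shot(c,f"{c}5.png")
    print(c,[(np.round(d["xyz"],4).tolist(),round(d["score"],2)) for d in nets.pinpoint(c,"cover_tab")])
```

```text
top []
wrist [([0.5162, 0.1941, 0.0896], 0.84)]
scene [([0.5175, 0.1897, 0.0892], 0.56)]
```

View pics/wrist5.png

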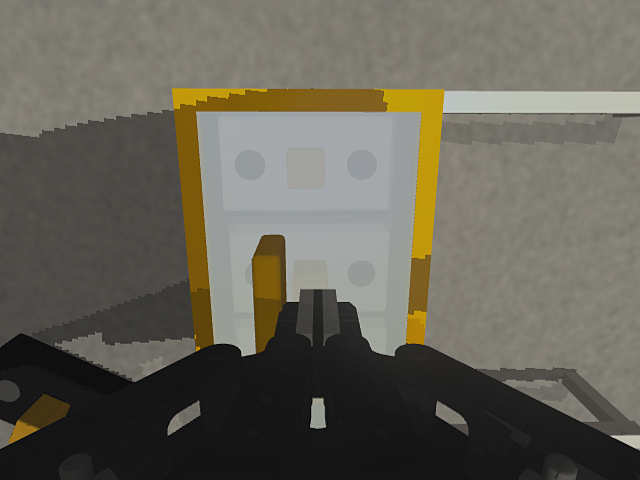

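Wrist view: the cover now spans the whole box, its yellow frame at (175–440, 90–350). The 48 N stall means it is on its stop. I retreat, turn the tool a quarter so the wrist camera sees the dial, and go to the lever's other side.

```bash
python3 -m jog '[{"delta_pos":[0.016,0.002,0.0],"rot":[0,0,0],"jaw":0.0},{"delta_pos":[0.01,0.001,0.0],"rot":[0,0,0],"jaw":0.0},{"delta_pos":[0.0,0.0,0.04],"rot":[0,0,0],"jaw":0.0},{"delta_pos":[0.0,0.0,0.05],"rot":[0,0,0],"jaw":0.0},{"delta_pos":[-0.01,-0.035,0.04],"rot":[0,0,-0.13],"jaw":0.0},{"delta_pos":[-0.015,-0.037,0.0],"rot":[0,0,-0.145],"jaw":0.0},{"delta_pos":[-0.015,-0.037,0.0],"rot":[0,0,-0.145],"jaw":0.0},{"delta_pos":[-0.015,-0.037,0.0],"rot":[0,0,-0.145],"jaw":0.0},{"delta_pos":[-0.015,-0.037,0.0],"rot":[0,0,-0.145],"jaw":0.0},{"delta_pos":[-0.015,-0.037,0.0],"rot":[0,0,-0.145],"jaw":0.0},{"delta_pos":[-0.015,-0.037,0.0],"rot":[0,0,-0.145],"jaw":0.0}]'; python3 -m jog '[{"delta_pos":[-0.015,-0.035,0.0],"rot":[0,0,-0.145],"jaw":0.0},{"delta_pos":[-0.015,-0.035,0.0],"rot":[0,0,-0.145],"jaw":0.0},{"delta_pos":[-0.015,-0.025,0.0],"rot":[0,0,-0.145],"jaw":0.0},{"delta_pos":[-0.01,-0.01,0.0],"rot":[0,0,-0.135],"jaw":0.0},{"delta_pos":[0.0,0.0,0.0],"rot":[0,0,0],"jaw":0.0},{"delta_pos":[0.0,0.0,0.0],"rot":[0,0,0],"jaw":0.0}]'
python3 - <<'E'
from h import *
im,K,W=shot("top")
m=mask(im,[105,120,60],[125,255,255])
print("blue",[b for b in blobs(m,K,W,.1,20) if -.4e3<b[0][1]<0])
y=mask(im,[20,120,90],[32,255,255]); print("yellow",blobs(y,K,W,.06,100)); print("tab",[(np.round(d["xyz"],4).tolist(),round(d["score"],2)) for d in nets.pinpoint("top","cover_tab")])
s,T=st(); print(s["time"],s["position"],np.degrees(np.arctan2(T[1,0],T[0,0])))
im,K,W=shot("wrist","w6.png"); print("blue",blobs(mask(im,[105,120,60],[125,255,255]),K,W,.104,200)); print("red",blobs(mask(im,[0,170,80],[4,255,255])|mask(im,[172,170,80],[180,255,255]),K,W,.083,100))
E
```

```text
time: 14.7
position: [0.4484, -0.0623, 0.2245]
tcp_rot: [-0.0, 0.942, 0.337, -0.0]
force: [-0.1, -0.8, 0.3]
finger_gap: -0.0001
grasp_force: 0.0
time: 15.3
position: [0.3944, -0.1659, 0.2244]
tcp_rot: [-0.0, 0.998, 0.063, 0.0]
force: [1.2, 0.7, 0.0]
finger_gap: -0.0001
grasp_force: 0.0
blue []
yellow [([531.6, 189.1], [101.0, 170.5], -83.0, [241.0, 246.0])]
tab [([0.5141, 0.1886, 0.0864], 0.75), ([0.761, 0.0067, -0.0047], 0.64)]
15.4 [ 0.39462502 -0.1654677   0.22430443] 7.235981144273564
blue [([395.0, -203.5], [20.7, 58.7], -10.9, [382.0, 243.0])]
red [([342.1, -384.5], [27.4, 71.5], -21.6, [611.0, 339.0]), ([445.0, -246.0], [17.3, 27.5], 20.1, [456.0, 173.0])]
```

The cover centre agrees with the box centre to 1 mm, so it is closed. The lever is still at -10.9° and the marker at about 19.5°. I now go down and push part of the way.

```bash
python3 -m jog '[{"delta_pos":[0.0,0.0,-0.035],"rot":[0,0,0],"jaw":0.0},{"delta_pos":[0.0,0.0,-0.04],"rot":[0,0,0],"jaw":0.0},{"delta_pos":[0.0,0.0,-0.04],"rot":[0,0,0],"jaw":0.0},{"delta_pos":[0.0,0.0,0.0],"rot":[0,0,0],"jaw":0.0},{"delta_pos":[0.0,-0.012,0.0],"rot":[0,0,0],"jaw":0.0},{"delta_pos":[-0.001,-0.014,0.0],"rot":[0,0,0],"jaw":0.0},{"delta_pos":[-0.001,-0.014,0.0],"rot":[0,0,0],"jaw":0.0},{"delta_pos":[0.0,-0.014,0.0],"rot":[0,0,0],"jaw":0.0},{"delta_pos":[0.0,-0.014,0.0],"rot":[0,0,0],"jaw":0.0},{"delta_pos":[0.0,0.0,0.0],"rot":[0,0,0],"jaw":0.0},{"delta_pos":[0.0,0.0,0.0],"rot":[0,0,0],"jaw":0.0}]'
python3 - <<'E'
from h import *
im,K,W=shot("wrist","w7.png"); print("blue",blobs(mask(im,[105,120,60],[125,255,255]),K,W,.104,200)); print("red",blobs(mask(im,[0,170,80],[4,255,255])|mask(im,[172,170,80],[180,255,255]),K,W,.083,100))
E
```

```text
time: 16.55
position: [0.3927, -0.235, 0.1106]
tcp_rot: [0.001, 0.998, 0.061, 0.001]
force: [0.1, -0.0, 1.2]
finger_gap: -0.0003
grasp_force: 0.0
blue [([407.9, -255.2], [19.3, 42.5], 17.7, [388.0, 296.0])]
red [([358.6, -374.6], [25.6, 26.9], -21.9, [624.0, 415.0]), ([447.3, -252.9], [4.3, 27.2], 19.0, [391.0, 173.0])]
```

View pics/w7.png

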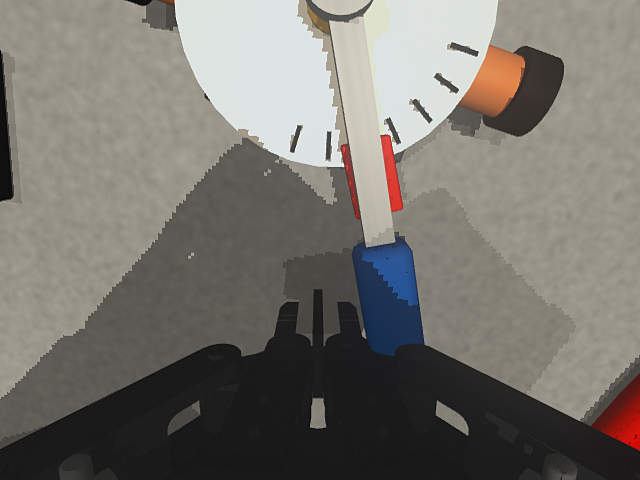

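Wrist view: the lever strip (372,130) lies along the red marker (372,175), with red showing about equally on both sides. I back away and check from above.

```bash
python3 -m jog '[{"delta_pos":[-0.005,0.025,0.0],"rot":[0,0,0],"jaw":0.0},{"delta_pos":[-0.01,0.02,0.03],"rot":[0,0,0],"jaw":0.0},{"delta_pos":[0.0,0.03,0.04],"rot":[0,0,0],"jaw":0.0},{"delta_pos":[0.0,0.04,0.04],"rot":[0,0,0],"jaw":0.0},{"delta_pos":[0.0,0.04,0.02],"rot":[0,0,0],"jaw":0.0},{"delta_pos":[0.0,0.0,0.0],"rot":[0,0,0],"jaw":0.0},{"delta_pos":[0.0,0.0,0.0],"rot":[0,0,0],"jaw":0.0}]'
python3 - <<'E'
from h import *
im,K,W=shot("top","t8.png")
b=[b for b in blobs(mask(im,[105,120,60],[125,255,255]),K,W,.1,20) if -400<b[0][1]<0]; print(b)
for x in b: print(np.degrees(np.arctan2(-228.2-x[0][1],503.2-x[0][0])))
r=blobs(mask(im,[0,150,90],[5,255,255])|mask(im,[171,150,90],[180,255,255]),K,W,.083,8); print(r)
cv2.imwrite("pics/t8c.png",cv2.resize(im[200:320,210:470,::-1],None,fx=3,fy=3,interpolation=cv2.INTER_CUBIC))
E
```

```text
time: 17.3
position: [0.3774, -0.0831, 0.2353]
tcp_rot: [0.001, 0.998, 0.063, 0.001]
force: [-0.6, -0.3, 0.3]
finger_gap: -0.0001
grasp_force: 0.0
[([398.7, -262.0], [18.8, 59.0], 18.5, [425.0, 298.0])]
17.92354024360619
[([316.5, -424.9], [22.2, 85.0], -22.3, [492.0, 333.0])]
```

View pics/t8c.png

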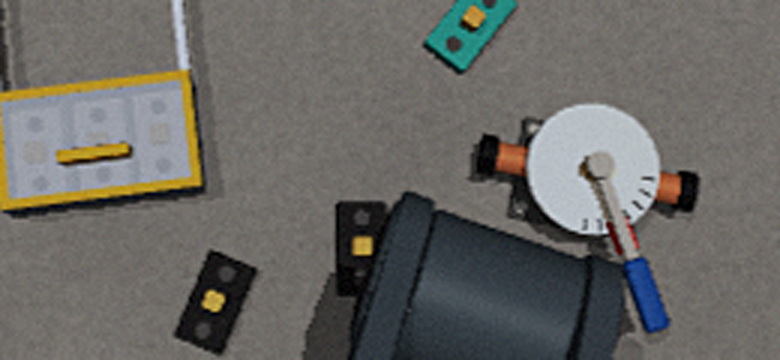

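The crop shows the cover closed over three packed fittings. The lever is at about 18.2° and the marker at about 18–19.5°, well inside the 5° tolerance, and the robot is clear of everything.

```bash
python3 -c "
from workcell import arm
print(arm.job_done())"
```

```text
the job is handed in; nothing more can be done
None
```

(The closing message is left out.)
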